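Hold the notched nameplate under the bench magnifier

TASK

Find the nameplate that has a small notch cut out of one corner, pick it up off its stand by the other, plain end, and hold it label side up and level under the bench magnifier: its frosted, notched end pointing at the magnifier's post and the middle of the frosted area at the focus point straight below the lens. Keep it label up all the way, do not bump the magnifier, and leave the other plates and everything else on the bench where they are. Finish while still holding the plate there, steady and touching nothing but the gripper.

Things in the scene. Friction and masses are not known exactly. Their poses are not given: they have to be found in the camera images.
- plate: The notched nameplate: bare aluminium, 160 x 40 x 6 mm, about 0.1 kg (may vary), lying label side up across the middle of a round wooden stand (60 mm across, 25 mm high), so both ends overhang; any yaw, on any one of the three stands. Origin at the centre of its underside; x runs along its length towards the frosted, notched end (+80 mm), y across its width, z up out of the label face. The notch is a 14 x 14 mm square missing from the corner at +x, +y.
- plate_label (a point): Middle of the frosted label area, on the top face of the plate: 58 mm from the plate's centre towards the notched end, 22 mm from that end. Axes as the plate's.
- plate_tail (a point): A good place to grip the plate, across its 40 mm width: 48 mm from the plate's centre towards the plain end, at mid thickness (3 mm above its underside), clear of the stand, so the fingers may reach below the plate. Gripped here a gripper stays clear of the lens. Axes as the plate's.
- magnifier: Fixed bench magnifier. Origin on the bench straight below the lens centre; its x axis points level from there to the post (steel, 14 mm thick, 135 mm away, on a round base 90 mm across and 16 mm high), z up. A round lens in a black ring 63 mm across hangs 222 to 230 mm above the bench, carried by a level 10 mm rod from the post at the same height. The plate comes in from the open side, opposite the post (-x).
- focus (a point): The lens's focus point, straight below the lens centre and 120 mm above the bench, as high as the middle of the brass collar on the post. Axes as the magnifier's.
- spare0: Another nameplate of the same size and look but with all four corners square (no notch), on another stand; leave it. Origin at the centre of its underside.
- spare1: A third nameplate, also without a notch, on the remaining stand; leave it. Origin at the centre of its underside.
- tape_roll: Bare tape-roll core lying flat, 90 mm across, 25 mm high; leave it. Origin at its underside.
- punch: Upright steel punch, 28 mm across, 55 mm high; leave it. Origin at its underside.
- die: Flat steel die, 52 mm across, 22 mm high; leave it. Origin at its underside.
- screwdriver: Screwdriver lying on the bench; leave it.
- jar: Small white jar, 56 mm across, 65 mm high; leave it. Origin at its underside.
- brush: Brush lying on the bench; leave it.
- blank: Square steel blank, 50 x 50 x 12 mm, lying flat; leave it. Origin at its underside.
Things that resemble listed ones, but are neither listed nor needed, are in the scene too. What is shaped like the plate but orange is not meant. Leave any turquoise look-alike of the magnifier alone.

How it is judged (in metres and radians):
On the way:
1. the notched plate is lifted clear of its stand in the gripper, label up (height (world z) of plate above 0.05 m and contact force between the fingers and plate above 1 N and angle between plate's own z axis and vertical below 0.3 rad), for 0.2 s.
At the end, for the whole second after the job is handed in: The gripper still holds the plate in the air, at rest and not touching the magnifier: the middle of the frosted area within 20 mm of the focus point, notched end towards the post with the plate's length within 0.2 rad of the magnifier's x axis, label up within 0.15 rad of level (distance between plate_label and focus below 0.02 m and x of plate_tail in the frame of magnifier below -0.08 m and angle between the x axis of plate and the x axis of magnifier, either way round below 0.2 rad and angle between plate's own z axis and vertical below 0.15 rad and contact force between the fingers and plate above 1 N and contact force between plate and magnifier below 0.2 N and height (world z) of plate above 0.09 m and linear speed of plate below 0.02 m/s and angular speed of plate below 0.15 rad/s); the arm keeps its last pose, push and grip.
It fails at once if the plate is tipped well away from label up (angle between plate's own z axis and vertical above 0.6 rad).
It fails at once if the magnifier is bumped (more than 5 N) (contact force between any of the arm, the fingers, plate and magnifier above 5 N).
It fails at once if another plate or a bystander is moved more than 20 mm (distance of any of spare0, spare1, tape_roll, punch, die, screwdriver, jar, brush, blank from where it was at the start of the episode above 0.02 m).
It also fails if it takes over 35 s, if anything falls off the work surface, if the arm or the gripper's body presses on something with over 40 N, if the wrist force passes 120 N, or if a joint passes its speed limit or range.

ROBOT

A 6-joint arm with a two-finger parallel gripper is mounted at the origin on the work surface. World frame = base frame: x ahead of the robot, y to its left, z up, the work surface at z = 0. Lengths are in mm, angles in rad, forces in N, time in s.
With the tool pointing down it reaches from about 250 to 800 mm from the base axis. Payload 8.5 kg.
Tool frame: the origin (TCP) lies midway between the tips of the shut fingers; the grasp point (between the pads) lies arm.grasp_offset behind it (arm.grasp_offset is the distance from the TCP to the grasp point, in mm); z points along the fingers, y is the line along which they close (so a half turn about z gives the same grasp; the last joint's range is limited). The gripper opens to 85 mm and grips with 20 to 120 N. Pads are 22 mm wide; open, the fingers measure 114 mm over their backs; the gripper's body (76 mm by 85 mm) begins 54 mm behind the grasp point. The pads swing forward as they close: fully open they stand 13 mm farther back than shut.
Start: joints at [1.311, 0.238, -0.013, 1.319, 0, 1.571], TCP at [134.853, 507.34, 231.276] pointing down, gripper open.
Joint ranges: [-2.66, 2.66], [-1.03, 1.9], [-1.14, 1.46], [-1.82, 2.27], [-1.45, 1.34], [-3.14, 3.14]. Speed limits (rad/s): [2.22, 2.22, 2.79, 3.14, 3.14, 3.14].

INTERFACE

Orientations are given as [roll, pitch, yaw] about the fixed x, y, z axes, in that order (R = Rz(yaw) Ry(pitch) Rx(roll)).
In Python, from cell import arm, grip, viewer gives the robot as it stands. Calls block until the motion is done:
- arm.reach(position, orientation): joint-space move of the TCP to a pose.
- arm.movel(position, max_speed=150, attitude=None, f_stop=None): straight line of the TCP; attitude=None keeps the orientation; max_speed is the mean speed in mm/s. With f_stop (N) it stops when the force on the tool has changed by that much, and returns True; else False.
- arm.move_j(angles): joint-space move.
- grip(opening, strength=None): finger opening in mm; strength is the grip in N (None keeps the last); returns when the fingers have stopped.
- arm.pause(seconds).
- arm.solve_ik(position, orientation): joint angles nearest the present ones, or None.
- arm.get_obs(): the state.
- viewer.capture(name): name is "side" or "top"; returns a dict with "frame" (384x512x3 uint8, red, green, blue), "fx", "fy", "cx", "cy" (pixels), "R" (3x3) and "t" (3): a world point X has camera coordinates R X + t. Camera axes: x right, y down, z forward; pixel columns grow to the right and rows downward; lengths in mm; the calibration is good to about 2 mm. A picture is of the moment at which its call begins. There is no depth.
A pose or a line that the arm cannot do raises arm.Unreachable and nothing moves.
- arm.hand_in(): hands the job in; it is judged then, once.
The state is a dict: "t": time; "joints": joint angles; "joint_vel": joint speeds; "joint_efforts": joint torques, N m; "position": TCP position; "orientation": TCP orientation; "ft_force": force on the tool from outside, world axes, zero at the start; "torque": the same for the moment, N m; "gripper_width": finger opening in mm; "gripper_force": force on a finger pad.
Only numpy, scipy, OpenCV 4.12 (cv2) and the standard library are available. Lean on these libraries where they do the work, as an engineer would, in place of code of your own. Each camera call takes 0.05 s, during which the arm holds its last target. There are 200 camera calls.

## Working session

There is one attempt and no reset: what is moved stays moved. The work goes in short steps, each a Python script; the robot and the scene stay as the last script left them, time stands still between calls to the robot, and variables do not carry over. Pictures are saved under pics/ and viewed, at most 10 in all, crops included, and the job is handed in when it is done.

```bash
mkdir -p pics
cat > h.py <<'E'
import numpy as np, cv2, json
from cell import arm, grip, viewer
def cap(n,f):
    c=viewer.capture(n); cv2.imwrite(f'pics/{f}.png',c['frame'][:,:,::-1])
    np.savez(f'pics/{f}.npz',**{k:np.array(c[k]) for k in c}); return c
def ray(c,u,v,z):
    R=np.array(c['R']);t=np.array(c['t'])
    d=R.T@np.array([(u-c['cx'])/c['fx'],(v-c['cy'])/c['fy'],1]);o=-R.T@t
    return o+d*(z-o[2])/d[2]
def proj(c,X):
    p=np.array(c['R'])@np.array(X,float)+np.array(c['t']);return p[0]/p[2]*c['fx']+c['cx'],p[1]/p[2]*c['fy']+c['cy']
E
python3 - <<'E'
from h import *
for n in('top','side'):
    c=cap(n,n+'0'); print(n,-np.array(c['R']).T@c['t'],c['fx'])
    cv2.imwrite(f'pics/{n}0b.png',cv2.resize(c['frame'][:,:,::-1],(800,600),interpolation=cv2.INTER_CUBIC))
print(arm.grasp_offset,arm.get_obs()['orientation'],arm.get_obs()['t'])
E
```

```text
top [ 290.30922066  -61.95483537 1237.26189125] 359.00676790814913
side [ 185.5063434  1355.61285619 1024.76091798] 498.49589583604836
18.700000000000003 [-3.14035573e+00 -3.20986867e-05  2.88184241e+00] 0.1
```

View pics/top0b.png

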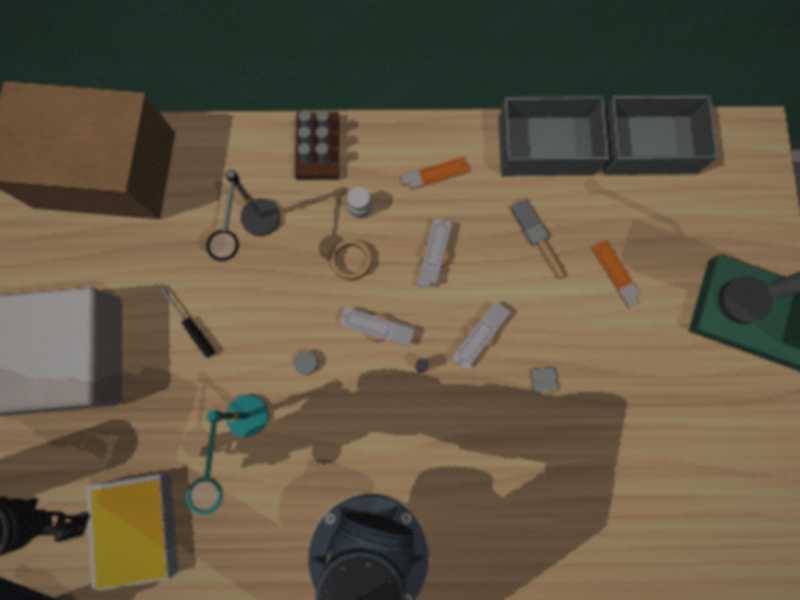

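View pics/side0b.png

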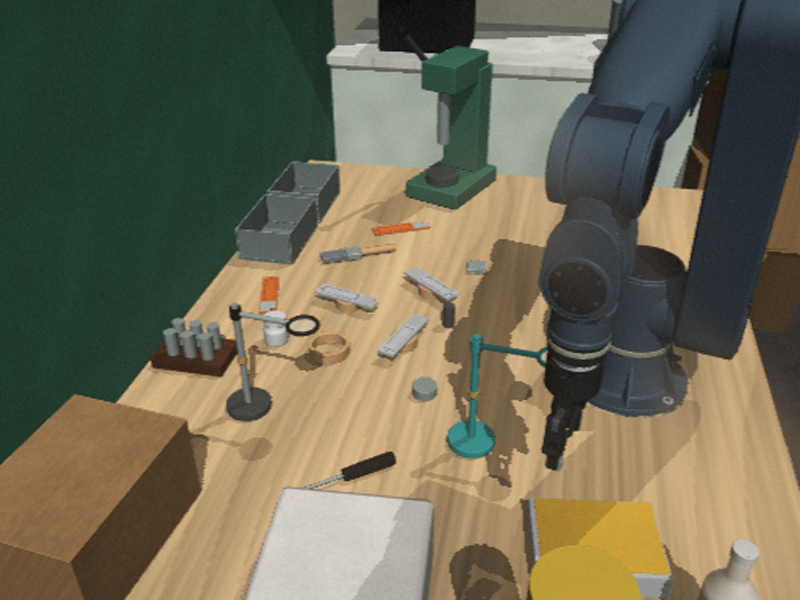

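The real magnifier is the black one (top view: ring at (222,245), base at (261,217)). The turquoise one is a look-alike. Three aluminium plates could be the target, at (435,253), (378,327) and (482,335) in the top view. The orange ones at (435,172) and (615,272) are excluded. Next I check for the notch in close crops.

Run:
```python
import cv2,numpy as np
a=cv2.imread('pics/top0.png')[136:240,212:332]
cv2.imwrite('pics/ct.png',cv2.convertScaleAbs(cv2.resize(a,None,fx=5.7,fy=5.7,interpolation=cv2.INTER_CUBIC),alpha=1.4))
b=cv2.imread('pics/side0.png')[165:235,195:300]
b=cv2.resize(b,None,fx=7,fy=7,interpolation=cv2.INTER_CUBIC);cv2.imwrite('pics/cs.png',b)
```

```text
(no output)
```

View pics/ct.png

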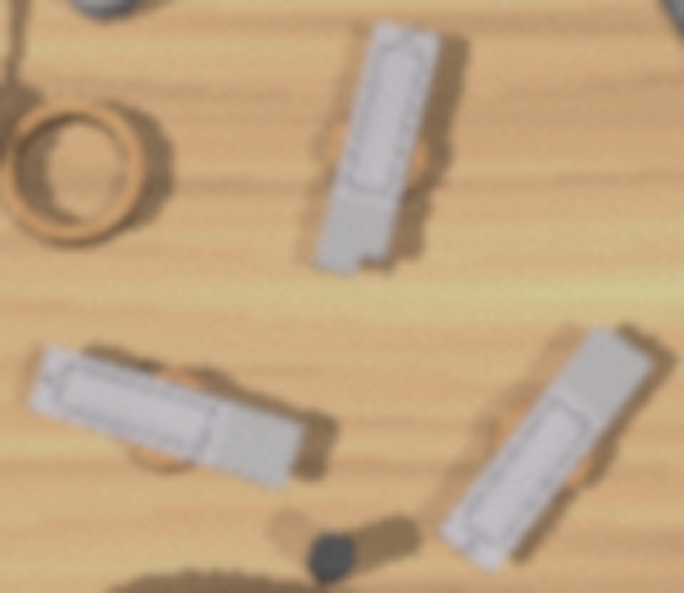

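View pics/cs.png

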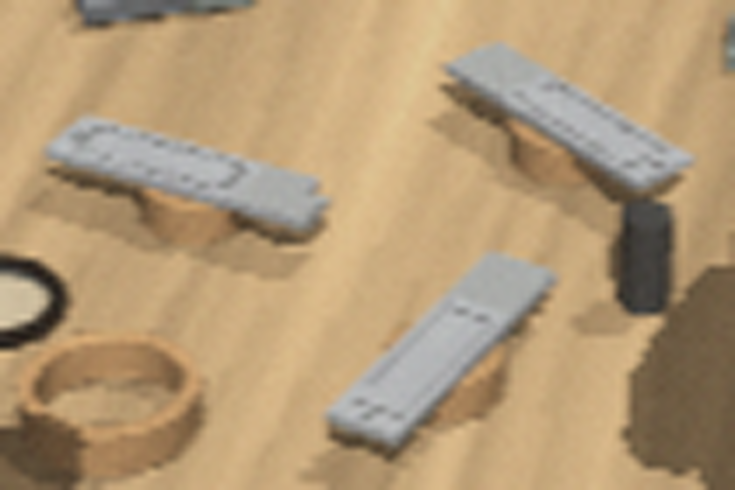

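Top crop: the upper plate has the notch at (372,260). Its plain end corners are (376,22) and (441,36), and its un-notched frosted corner is (314,263). The other two plates are square, so the upper plate is the target. Next I measure the magnifier close up.

```bash
python3 - <<'E'
import cv2,numpy as np
a=cv2.imread('pics/top0.png')[105:171,125:185]
b=cv2.imread('pics/side0.png')[188:273,138:213]
A=cv2.resize(a,None,fx=6,fy=6,interpolation=cv2.INTER_CUBIC);B=cv2.resize(b,None,fx=5,fy=5,interpolation=cv2.INTER_CUBIC)
C=np.zeros((425,735,3),np.uint8);C[:396,:360]=A;C[:425,360:]=B
cv2.imwrite('pics/mag.png',C)
E
python3 - <<'E'
from h import *
T=dict(np.load('pics/top0.npz'))
f=lambda p,z:ray(T,(p[0]+.5)/5.7-.5+212,(p[1]+.5)/5.7-.5+136,z)
z=31
P1,P2,N=f((376,22),z),f((441,36),z),f((314,263),z)
print(P1,P2,N,np.linalg.norm(P1-P2),np.linalg.norm(N-P1))
E
```

```text
[ 724.04918978 -149.89667043   31.        ] [ 714.62812304 -189.86836061   31.        ] [ 571.36474495 -109.23783814   31.        ] 41.066927263613564 158.00531743622284
```

View pics/mag.png

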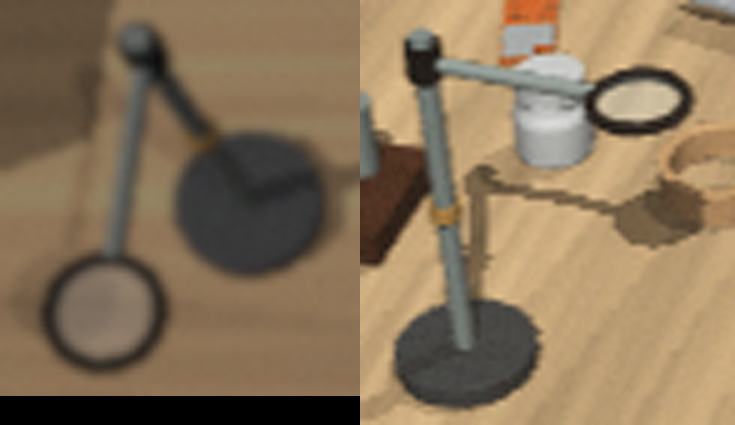

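```bash
cat > geo.py <<'E'
from h import *
from scipy.optimize import least_squares
T=dict(np.load('pics/top0.npz'));S=dict(np.load('pics/side0.npz'))
ft=lambda p:((p[0]+.5)/6-.5+125,(p[1]+.5)/6-.5+105)
fs=lambda p:((p[0]-360+.5)/5-.5+138,(p[1]+.5)/5-.5+188)
obs=[(T,ft((104,312)),'r'),(S,fs((638,101)),'r'),(T,ft((251,202)),'b'),(S,fs((468,348)),'b')]
def res(q):
    m=np.array([q[0],q[1],226]);b=np.array([q[0]+135*np.cos(q[2]),q[1]+135*np.sin(q[2]),16])
    return np.concatenate([np.array(proj(c,m if k=='r' else b))-p for c,p,k in obs])
s=least_squares(res,[600,-300,0]); s2=least_squares(res,[600,-300,1.5]); s=min(s,s2,key=lambda r:r.cost)
M=s.x
E
python3 - <<'E'
from geo import *
print(M,s.fun)
d=np.array([np.cos(M[2]),np.sin(M[2])])
for n,back in(('dock',106),('pre',206)):
    p=M[:2]-back*d
    for k in(0,np.pi,-np.pi):
        q=arm.solve_ik([*p,100.],[np.pi,0,M[2]+k]);print(n,p,k,None if q is None else np.round(q,2))
y=np.deg2rad(165.3)
for k in(0,np.pi,-np.pi):
    q=arm.solve_ik([688.4,-161.6,7.],[np.pi,0,y+k]);print(k,None if q is None else np.round(q,2))
E
```

```text
[ 6.04327923e+02  2.61800166e+02 -1.08385096e-01] [ 0.38590147  0.07461379  0.33819198  0.94707078 -0.26429805 -0.32753858
 -0.20572951 -0.56861788]
dock [498.94992172 273.26650604] 0 [ 0.5   0.39 -0.15  1.04  0.   -2.53]
dock [498.94992172 273.26650604] 3.141592653589793 [ 0.5   0.39 -0.15  1.04  0.    0.61]
dock [498.94992172 273.26650604] -3.141592653589793 [ 0.5   0.39 -0.15  1.04  0.    0.61]
pre [399.5367134  284.08380752] 0 [ 0.62  0.26 -0.33  0.97  0.   -2.42]
pre [399.5367134  284.08380752] 3.141592653589793 [ 0.62  0.26 -0.33  0.97  0.    0.73]
pre [399.5367134  284.08380752] -3.141592653589793 [ 0.62  0.26 -0.33  0.97  0.    0.73]
0 [-0.23  0.68  0.12  1.01  0.    0.03]
3.141592653589793 [-0.23  0.68  0.12  1.01  0.   -3.12]
-3.141592653589793 [-0.23  0.68  0.12  1.01  0.   -3.12]
```

Magnifier solved: lens at (604,262), post direction yaw -0.108 rad, residuals under 1 px. Now I go to the grasp by a high route clear of the magnifier, and look before closing.

Run:
```python
from h import *
y=np.deg2rad(165.3); o=[np.pi,0,y]
p=arm.get_obs()['position']
arm.movel([p[0],p[1],340])
arm.reach([400,0,340],o)
arm.reach([688.4,-161.6,130],o)
grip(85)
arm.movel([688.4,-161.6,60],attitude=o)
for n in('top','side'): cap(n,n+'1')
a=cv2.imread('pics/top1.png')[120:210,230:330];b=cv2.imread('pics/side1.png')[155:245,170:270]
cv2.imwrite('pics/chk1.png',np.hstack([cv2.resize(i,(400,360),interpolation=cv2.INTER_CUBIC) for i in(a,b)]))
g=arm.get_obs();print(g['t'],g['position'],g['ft_force'])
```

```text
5.425 [ 689.29613625 -161.77999811   61.53216725] [0.44555609 1.24480684 0.54684509]
```

View pics/chk1.png

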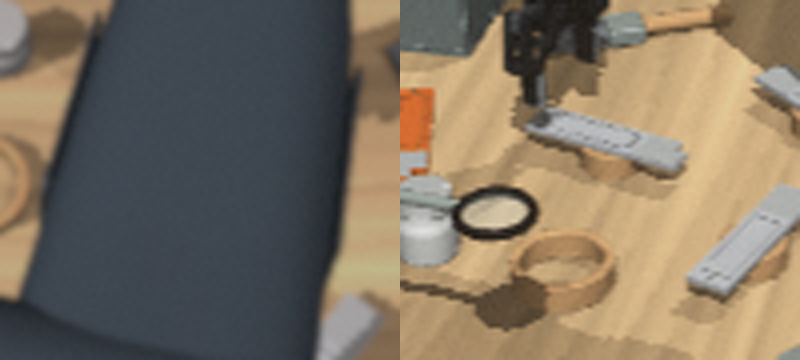

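The side crop shows the near finger at (540,115), alongside the plain end. The other finger is hidden behind the plate, and the spacing is as expected. I descend with a force guard, grip, lift and check.

Run:
```python
from h import *
y=np.deg2rad(165.3); o=[np.pi,0,y]
hit=arm.movel([688.4,-161.6,7],max_speed=80,attitude=o,f_stop=8)
print('hit',hit,arm.get_obs()['position'])
if not hit:
    grip(30,70); g=arm.get_obs();print(g['gripper_width'],g['gripper_force'],g['ft_force'])
    if g['gripper_width']>35:
        arm.movel([688.4,-161.6,110],max_speed=80)
cap('side','side2')
b=cv2.imread('pics/side2.png')[125:225,170:280]
cv2.imwrite('pics/chk2.png',cv2.resize(b,(660,600),interpolation=cv2.INTER_CUBIC))
g=arm.get_obs();print(g['t'],g['position'],g['ft_force'],g['gripper_width'],g['gripper_force'])
```

```text
hit False [ 688.68175826 -161.64998833    7.30126549]
38.48987949777202 69.60655689239502 [-0.21047995  0.4171814   4.69556112]
8.225 [ 688.08699995 -161.55731075  109.32540823] [ 0.31542521 -0.34391172 -1.65815646] 37.95850499937929 70.20428895950317
```

View pics/chk2.png

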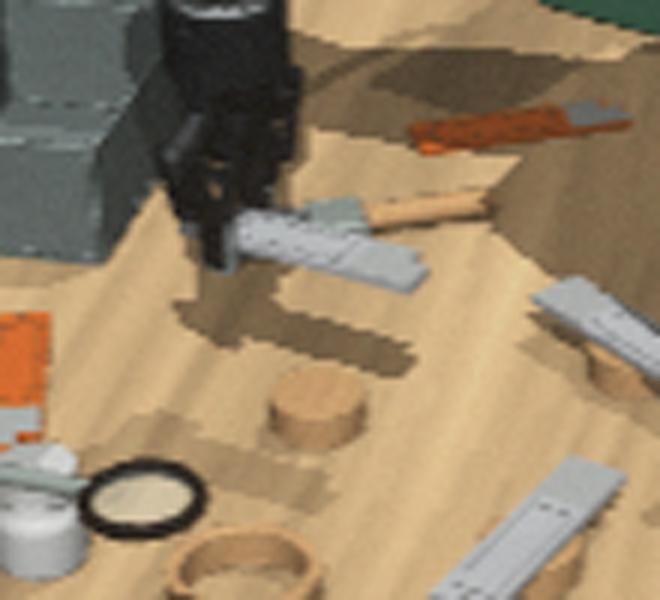

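The crop shows the plate held level at its plain end, with the notched end at (420,275) and the empty stand below. I carry it round to the open side of the magnifier, then move straight in.

```bash
cat > dock.py <<'E'
from geo import *
d=np.array([np.cos(M[2]),np.sin(M[2])]); o=[np.pi,0,M[2]]
E
python3 - <<'E'
from dock import *
q=arm.solve_ik([430,-80,130.],o); print(np.round(q,2))
assert q[5]<-2
arm.move_j(q)
arm.reach([*(M[:2]-226*d),96],o)
arm.movel([*(M[:2]-106*d),96.],max_speed=60,attitude=o,f_stop=6)
arm.pause(.3)
for n in('top','side'): cap(n,n+'3')
a=cv2.imread('pics/top3.png')[105:195,125:225];b=cv2.imread('pics/side3.png')[180:270,138:238]
cv2.imwrite('pics/chk3.png',np.hstack([cv2.resize(i,(400,360),interpolation=cv2.INTER_CUBIC) for i in(a,b)]))
g=arm.get_obs();print(g['t'],g['position'],g['ft_force'],g['gripper_width'],g['gripper_force'])
L=[*M[:2],120];y=np.array([-d[1],d[0]])
for c,n in((T,'top'),(S,'side')):
    x0,y0=(125,105) if n=='top' else (138,180)
    print(n,[[round(4*(u-x0)),round(4*(v-y0))] for u,v in [proj(c,[*(M[:2]+a*d+b*y),120]) for a,b in((0,0),(22,-20),(22,20),(8,20),(-138,20),(-138,-20))]])
E
```

```text
[-0.18  0.15 -0.4   1.02  0.    3.07]Traceback (most recent call last):
  File "<stdin>", line 3, in <module>
AssertionError
```

Run:
```python
from dock import *
q=arm.solve_ik([430,-80,130.],o); q[5]=-2.53
arm.move_j(q)
q=arm.solve_ik([*(M[:2]-226*d),96.],o); print(np.round(q,2)); assert q[5]<-2
arm.move_j(q)
arm.movel([*(M[:2]-106*d),96.],max_speed=60,attitude=o,f_stop=6)
arm.pause(.3)
for n in('top','side'): cap(n,n+'3')
a=cv2.imread('pics/top3.png')[105:195,125:225];b=cv2.imread('pics/side3.png')[180:270,138:238]
cv2.imwrite('pics/chk3.png',np.hstack([cv2.resize(i,(400,360),interpolation=cv2.INTER_CUBIC) for i in(a,b)]))
g=arm.get_obs();print(g['t'],g['position'],g['orientation'],g['ft_force'],g['gripper_width'],g['gripper_force'])
y=np.array([-d[1],d[0]])
for c,n in((T,'top'),(S,'side')):
    x0,y0=(125,105) if n=='top' else (138,180)
    print(n,[[round(4*(u-x0)),round(4*(v-y0))] for u,v in [proj(c,[*(M[:2]+a*d+b*y),120]) for a,b in((0,0),(22,-20),(22,20),(8,20),(-138,20),(-138,-20))]])
```

```text
[ 0.65  0.24 -0.37  0.95  0.   -2.39]
14.35 [498.91409217 273.25770235  95.98739192] [ 3.14156322e+00  5.20287626e-05 -1.08362298e-01] [-0.16363357 -0.38104986 -1.32182697] 38.07761343939431 70.22694110870361
top [[109, 246], [138, 222], [89, 217], [86, 234], [57, 412], [108, 417]]
side [[233, 234], [217, 212], [194, 244], [212, 248], [400, 287], [419, 253]]
```

View pics/chk3.png

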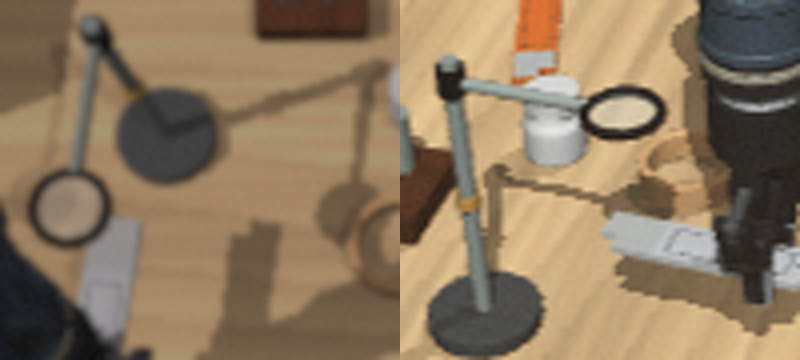

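The plate's front corner lies at (138,221) in the top crop and (217,212) in the side crop, within a pixel of where I predicted it at the focus. The plate is level, the notch is toward the post, and it is clear of the lens and rod. I hand in.

```bash
python3 -c "
from cell import arm
arm.pause(.3);print(arm.hand_in())"
```

```text
the job is handed in; nothing more can be done
None
```

I handed in with the notched plate held level and label up under the black magnifier, its label within a pixel of the predicted focus position in both views; hand-in returned no verdict.

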